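# Stage the spare thread spool and point out the one that has run out

## Task

One of the four spools on the thread rack has run out: only its bare white core is left on the peg. Without picking anything up, slide the full spare spool, which stands by itself on the cutting mat, over until it stands upright directly in front of that bare core (on the robot's side), close up to the front edge of the rack or touching it. Then point out the bare core for me: bring the fingertips straight over it, a couple of centimetres above its top, without touching it, hold there for at least two seconds, and finish still pointing; leave everything else where it is.

Things in the scene. Friction and masses are not known exactly. Their poses are not given: they have to be found in the camera images.
- rack: thread rack, screwed down: a wooden board 90 mm deep (its x) by 400 mm long (its y) by 20 mm thick, with four upright wooden dowels (pegs) 12 mm across, 70 mm tall above the board, on its centre line at y = -135, -45, 45 and 135 mm. Origin: centre of the board's underside, on the bench. Its -x long edge is the front and faces the robot (turned up to 0.12 rad about vertical)
- core: the spool that has run out: a bare core without thread, a white plastic tube 32 mm across and 92 mm tall on a round foot 64 mm across and 5 mm thick, with an 18 mm hole through which one of the rack's pegs stands (any of the four; a few mm of play). Loose, 30 g. Origin: centre of its underside, 20 mm above the bench; its axes are parallel to the rack's
- core_top (a point): centre of the top end of the bare core, 92 mm above its underside and 112 mm above the bench: what to point at
- spare: the full spare spool, standing loose on the mat at the left or right of the bench: a white plastic tube 32 mm across and 92 mm tall on a round foot 64 mm across and 5 mm thick, wound with pale thread from 6 to 80 mm height, 68 mm across. About 0.17 to 0.34 kg; slides when pushed low, may tip when pushed above about 40 mm; keep the gripper's body off its top. Origin: centre of its underside
- spool_full: a full spool on another peg of the rack, same make as the spare: thread 68 mm across, 92 mm tall, loose; origin: centre of its underside. To be left alone
- spool_half: a half-used spool on another peg: the same core, its thread 56 mm across; origin: centre of its underside. To be left alone
- spool_low: a nearly used spool on another peg: the same core with a thin layer of thread, 44 mm across, so not yet run out; origin: centre of its underside. To be left alone
- jar: screw-top jar of edge dressing, 58 mm across, 75 mm tall, standing on the mat on the other side of the bench from the spare; origin: centre of its underside. To be left alone
- mallet: maul lying on the mat at the right of the mat, nearest the robot, its handle away to the right: pale round head 68 mm across and 95 mm long (along its x), wooden handle running 265 mm from the head along its -y; origin: on the bench under the head's middle. To be left alone
- slicker: turned dark wooden edge slicker standing upright beyond the rack's left-hand (+y) end, 34 mm across, 107 mm tall; origin: centre of its underside. To be left alone
Things that resemble listed ones, but are neither listed nor needed, are in the scene too. What is shaped like the spare but blue or yellow is not meant.

How it is judged (in metres and radians):
On the way, in this order (a step that is already met when the one before it is completed fails the run):
1. the spare stands at rest on the mat in front of the bare core, close to the rack (x of spare in the frame of core between -0.12 and -0.07 m and y of spare in the frame of core between -0.03 and 0.03 m and height (world z) of spare below 0.01 m and angle between spare's own z axis and vertical below 0.1 rad and linear speed of spare below 0.02 m/s), for 0.2 s.
2. the tool point dwells just above the bare core (all of step 1 and horizontal distance between the grasp point and core_top below 0.025 m and z of the grasp point in the frame of core between 0.108 and 0.167 m), for 1.7 s.
At the end, for the whole second after the job is handed in: Spare upright, at rest on the mat: within 30 mm of the bare core's line along the rack, axis 70 to 120 mm in front of the core's axis (up to 40 mm off the rack's edge). Tool point still within 25 mm of the core's axis, 16 to 75 mm above its top, after 1.7 s there; core moved under 10 mm (all of step 2 and distance of core from where it was at the start of the episode below 0.01 m); the robot touches nothing.
It fails at once if the spare is lifted off the mat (height (world z) of spare above 0.015 m).
It fails at once if the spare is tipped over (angle between spare's own z axis and vertical above 0.4 rad).
It fails at once if the robot touches the bare core (contact force between any of the fingers, the arm and core above 0.5 N).
It fails at once if another spool on the rack is disturbed (moved over 12 mm) (distance of any of spool_full, spool_half, spool_low from where it was at the start of the episode above 0.012 m).
It fails at once if the jar, the maul or the slicker is disturbed (moved over 15 mm) (distance of any of jar, mallet, slicker from where it was at the start of the episode above 0.015 m).
It also fails if it takes over 69 s, if anything falls off the work surface, if the arm or the gripper's body presses on something with over 40 N, if the wrist force passes 120 N, or if a joint passes its speed limit or range.

## Robot

A 6-joint arm with a two-finger parallel gripper is mounted at the origin on the work surface. World frame = base frame: x ahead of the robot, y to its left, z up, the work surface at z = 0. Lengths are in mm, angles in rad, forces in N, time in s.
With the tool pointing down it reaches from about 300 to 825 mm from the base axis. Payload 5.4 kg.
Tool frame: the origin (TCP) lies between the finger pads, 19 mm behind the fingertips; this is the grasp point; z points along the fingers, y is the line along which they close (so a half turn about z gives the same grasp; the last joint's range is limited). The gripper opens to 92 mm and grips with 3 to 60 N. Pads are 20 mm wide; open, the fingers measure 128 mm over their backs; the gripper's body (75 mm by 189 mm) begins 69 mm behind the grasp point.
Start: joints at [1.025, 0.158, 1.597, -0, 1.386, -0.21], TCP at [189.486, 542.864, 233.301] pointing down, gripper open.
Joint ranges: [-2.91, 2.91], [-0.94, 2.29], [0.18, 2.7], [-1.29, 4.43], [0.17, 2.64], [-3, 3]. Speed limits (rad/s): [2.57, 2.57, 3.14, 3.14, 3.14, 3.14].

## Interface

Orientations are given as a unit quaternion [x, y, z, w].
In Python, from plant import * gives the robot as it stands.
- The arm moves only by the shell command python3 -m crank 'ROWS' [FORCE]. ROWS is JSON, a list of rows, each an object with "offset": the shift along the world's x, y, z in mm, a list of three; "turn": the turn about the world's z in degrees; "gripper": the opening, from 0 (shut) to 1 (fully open). In form: [{"offset": [dx, dy, dz], "turn": turn, "gripper": gripper}, ...]. A call has exactly 5 rows; each row is the pose to reach, as a shift and turn from the pose commanded when the call began; what a row does not reach only later rows make up. A row lasts 1/12 s, in which the tool goes at most 41.7 mm and 7.16 degrees, less where a joint would pass 70% of its speed; a pose out of reach is approached as far as the arm can. A call with a gripper value outside its range is refused whole. The fingers move at their own pace and stop on an object; FORCE is the grip in N (left out, the last holds). Time passes only in rows, so rows that repeat a pose let the fingers close, or fill a call up. It gives the time, the measured TCP pose, the force, the opening and the grip force at its end, in the units of the state.
- read_state(): the state, without advancing time (a new reading comes with each control period).
- grab_frame(name): name is "side" or "top"; returns a dict with "pixels" (400x640x3 uint8, red, green, blue), "intrinsics" (3x3 intrinsics, pixels), "T" (4x4, takes a point from camera to world coordinates). Camera axes: x right, y down, z forward; pixel columns grow to the right and rows downward; lengths in mm; the calibration is good to about 2 mm. A picture is of the moment at which its call begins. There is no depth.
- hand_in(): hands the job in; it is judged then, once.
Trained networks look in the newest picture that a camera, given by its name, has taken for a name from the list of things; names that differ only in an ending like _2 or _b are one class to them, and where a whole thing is asked for, a point or a joint stands for the part that bears it (a point fixed in the world has none). Each returns a list of dicts, best first, with "p" (0 to 1); they miss things now and then, are a little off and sometimes report something else, mostly with a low value. They report only what shows in the picture. A call takes as long as a camera call. They do not tell look-alikes from the thing itself.
- masks_of(camera, query): "mask" (400x640 bool, what is visible of it).
- spot_point(camera, query): "position" ([x, y, z] in mm, in the coordinates of the camera as it stood for that picture, good to about 4 mm: a listed point, or the origin of a listed thing).
The state is a dict: "time_s": time; "qpos": joint angles; "qd": joint speeds; "effort": joint torques, N m; "ee_pos": TCP position; "tool_rot": TCP orientation; "ft_force": force on the tool from outside, world axes, zero at the start; "torque": the same for the moment, N m; "opening": finger opening in mm; "grasp_force": force on a finger pad.
Only numpy, scipy, OpenCV 4.12 (cv2) and the standard library are available. Lean on these libraries where they do the work, as an engineer would, in place of code of your own. Each camera call takes 0.05 s, during which the arm holds its last target. There are 200 camera calls.

## Working session

There is one attempt and no reset: what is moved stays moved. The work goes in short steps, Python scripts to look and compute and a shell command to move; the robot and the scene stay as the last step left them, time stands still between calls to the robot, and variables do not carry over. Pictures are saved under pics/ and viewed, at most 10 in all, crops included, and the job is handed in when it is done.

```bash
mkdir -p pics; cat > h.py <<'E'
from plant import *
import numpy as np, cv2
def spots(cam,names):
    f=grab_frame(cam); T=np.array(f["T"])
    for n in names:
        for d in spot_point(cam,n)[:3]:
            p=T@np.r_[d["position"],1]
            print(cam,n,round(d["p"],2),p[:3].round(0))
    return f
def save(f,n): cv2.imwrite("pics/"+n,cv2.cvtColor(np.array(f["pixels"]),cv2.COLOR_RGB2BGR))
E
python3 - <<'E'
from h import *
for c in("side","top"):
    f=spots(c,["rack","core","core_top","spare","spool_full","spool_half","spool_low","jar","mallet","slicker"]); save(f,c+"0.png")
    print(np.array(f["T"]).round(2).tolist())
print(read_state())
E
```

```text
side rack 0.77 [676. -14.   1.]
side core 0.67 [680.  33.  19.]
side core_top 0.97 [679.  34. 112.]
side core_top 0.42 [ 542. -312.    4.]
side spare 0.97 [440. 308.   4.]
side spare 0.68 [557. 305.  -1.]
side spare 0.56 [475. 408.  -3.]
side spool_full 0.73 [ 664. -153.   22.]
side spool_full 0.42 [681.  33.  19.]
side spool_half 0.57 [681. 122.  22.]
side spool_low 0.84 [672. -54.  20.]
side jar 0.55 [ 539. -315.    2.]
side mallet 0.88 [ 362. -320.   -1.]
side mallet 0.6 [677.  31. 115.]
side slicker 0.8 [687. 282.  -2.]
[[0.83, -0.31, 0.46, -61.94], [-0.56, -0.48, 0.68, -804.04], [0.02, -0.82, -0.57, 833.44], [0.0, 0.0, 0.0, 1.0]]
top rack 0.71 [675. -14.  -0.]
top core 0.59 [675.  31.  16.]
top core_top 0.85 [677.  27. 109.]
top spare 0.82 [474. 408.   1.]
top spare 0.78 [436. 304.   4.]
top spare 0.73 [558. 303.   6.]
top spool_full 0.73 [ 668. -150.   21.]
top spool_half 0.76 [684. 122.  21.]
top spool_low 0.6 [670. -61.  18.]
top jar 0.69 [ 538. -317.    0.]
top mallet 0.95 [ 361. -318.   -2.]
top slicker 0.68 [689. 282.   0.]
[[-0.02, -0.99, 0.11, 435.94], [-1.0, 0.02, 0.01, 20.31], [-0.01, -0.11, -0.99, 1008.52], [0.0, 0.0, 0.0, 1.0]]
{'time_s': 1.1, 'qpos': array([ 1.02490380e+00,  1.58407599e-01,  1.59698703e+00, -1.61839964e-06,
        1.38620826e+00, -2.10092431e-01]), 'qd': array([-1.28878840e-04,  7.55319955e-04,  1.08929958e-05, -9.64729116e-04,
        1.74130241e-04, -2.87606989e-04]), 'effort': array([ 4.52247223e-04, -3.85577023e+01, -3.22369087e+01,  7.04223546e-02,
        3.05680046e-02,  4.36741527e-05]), 'ee_pos': array([189.48572244, 542.86680709, 233.3033767 ]), 'tool_rot': array([ 1.67112150e-01,  9.85937893e-01, -5.04907965e-06, -1.14905243e-06]), 'ft_force': array([0.6372973 , 0.07748853, 0.59545658]), 'torque': array([ 0.02723908, -0.01308986, -0.02797684]), 'grasp_force': 0.0, 'opening': 91.822148439339}
```

View pics/side0.png

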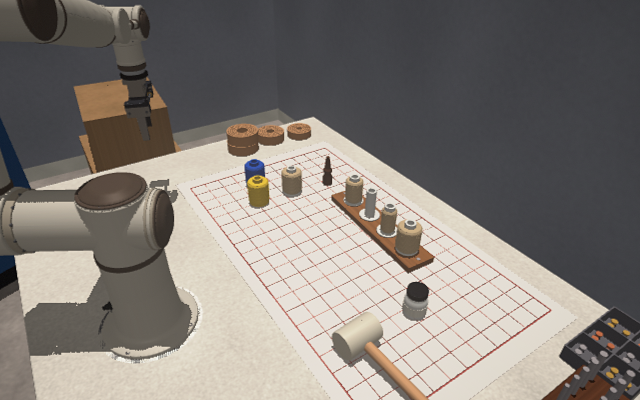

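View pics/top0.png

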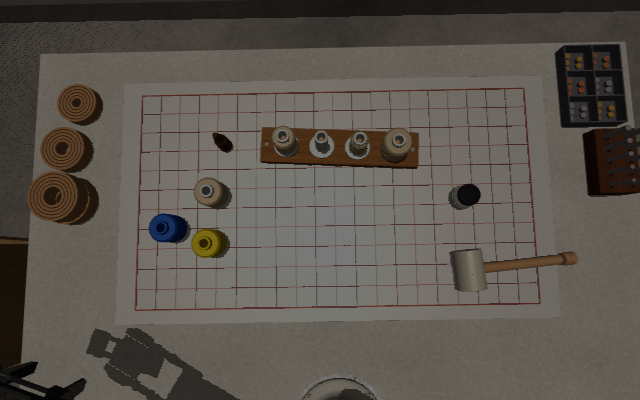

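The side view shows the pale spare at (291,180), blue at (255,172), yellow at (258,190), and the bare core at (371,205). The top view has the spare at (211,192) and the core at (321,145).

That puts the spare at about (557,304) and the core at (678,31), with rack yaw about -0.066, so the target for the spare is about (584,37). I'll straddle the spare, grip it lightly and slide it.

```bash
python3 -m crank '[{"offset":[30,-20,0],"turn":3,"gripper":1},{"offset":[60,-40,0],"turn":6,"gripper":1},{"offset":[90,-60,0],"turn":9,"gripper":1},{"offset":[120,-80,0],"turn":12,"gripper":1},{"offset":[150,-100,0],"turn":15,"gripper":1}]' 5
python3 -m crank '[{"offset":[30,-20,0],"turn":0,"gripper":1},{"offset":[60,-40,0],"turn":0,"gripper":1},{"offset":[90,-60,0],"turn":0,"gripper":1},{"offset":[120,-80,0],"turn":0,"gripper":1},{"offset":[150,-100,0],"turn":0,"gripper":1}]'
python3 -m crank '[{"offset":[30,-20,-10],"turn":0,"gripper":1},{"offset":[60,-36,-30],"turn":0,"gripper":1},{"offset":[68,-39,-60],"turn":0,"gripper":1},{"offset":[68,-39,-80],"turn":0,"gripper":1},{"offset":[68,-39,-80],"turn":0,"gripper":1}]'
python3 - <<'E'
from h import *
print(read_state()["ee_pos"],read_state()["tool_rot"])
for c in("side","top"): f=spots(c,["spare"]); save(f,c+"1.png")
E
```

```text
time_s: 1.52
ee_pos: [340.6, 441.8, 233.4]
tool_rot: [0.036, 0.999, 0.0, 0.0]
ft_force: [-0.5, 0.8, -0.0]
opening: 91.9
grasp_force: 0.0
time_s: 1.93
ee_pos: [490.8, 341.7, 233.4]
tool_rot: [0.037, 0.999, 0.0, 0.0]
ft_force: [0.3, 0.6, 0.2]
opening: 91.9
grasp_force: 0.0
time_s: 2.35
ee_pos: [555.0, 302.0, 147.5]
tool_rot: [0.038, 0.999, -0.002, -0.005]
ft_force: [-0.8, -0.3, -0.0]
opening: 91.6
grasp_force: 0.0
[554.99940151 302.03261324 147.52003609] [ 0.03781386  0.99927287 -0.00162996 -0.00460374]
side spare 0.93 [557. 305.  -4.]
side spare 0.89 [440. 308.   3.]
side spare 0.71 [471. 405.  -2.]
top spare 0.71 [436. 302.   1.]
top spare 0.52 [560. 298.   1.]
```

View pics/side1.png

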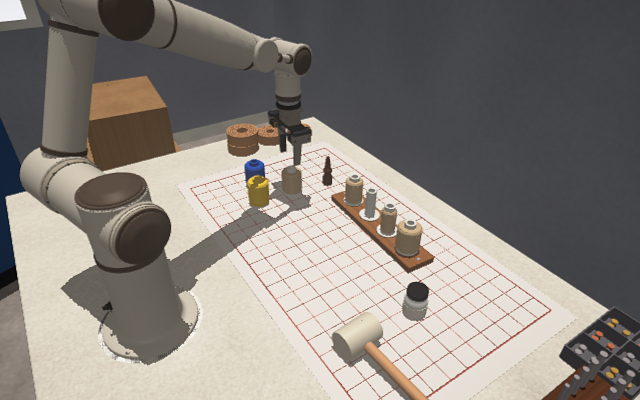

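The side view shows the fingers straddling above the spare at (291,165), ready to descend.

```bash
python3 -m crank '[{"offset":[0,0,-15],"turn":0,"gripper":1},{"offset":[0,0,-30],"turn":0,"gripper":1},{"offset":[0,0,-45],"turn":0,"gripper":1},{"offset":[0,0,-55],"turn":0,"gripper":1},{"offset":[0,0,-60],"turn":0,"gripper":1}]'
python3 -m crank '[{"offset":[0,0,-15],"turn":0,"gripper":1},{"offset":[0,0,-30],"turn":0,"gripper":1},{"offset":[0,0,-45],"turn":0,"gripper":1},{"offset":[0,0,-53],"turn":0,"gripper":1},{"offset":[0,0,-53],"turn":0,"gripper":1}]'
python3 - <<'E'
from h import *
print(read_state()["ee_pos"],read_state()["ft_force"])
for c in("side","top"): f=spots(c,["spare"])
E
```

```text
time_s: 2.97
ee_pos: [557.3, 304.3, 93.4]
tool_rot: [0.037, 0.999, 0.0, 0.0]
ft_force: [0.2, -0.2, 0.4]
opening: 91.4
grasp_force: 0.0
time_s: 3.38
ee_pos: [556.6, 303.7, 39.2]
tool_rot: [0.037, 0.999, -0.0, -0.001]
ft_force: [0.0, -0.2, -0.5]
opening: 91.9
grasp_force: 0.0
[556.61120223 303.74142799  39.21268193] [ 0.0409387  -0.17055374 -0.49519183]
side spare 0.97 [442. 306.   3.]
side spare 0.87 [473. 404.  -1.]
side spare 0.76 [556. 304.  -1.]
top spare 0.76 [439. 305.   4.]
top spare 0.72 [561. 301.  -0.]
top spare 0.48 [474. 406.  -1.]
```

```bash
python3 -m crank '[{"offset":[0,0,0],"turn":0,"gripper":0.85},{"offset":[0,0,0],"turn":0,"gripper":0.8},{"offset":[0,0,0],"turn":0,"gripper":0.76},{"offset":[0,0,0],"turn":0,"gripper":0.7},{"offset":[0,0,0],"turn":0,"gripper":0.7}]' 4
python3 -m crank '[{"offset":[0,0,0],"turn":0,"gripper":0.7},{"offset":[0,0,0],"turn":0,"gripper":0.7},{"offset":[0,0,0],"turn":0,"gripper":0.7},{"offset":[0,-3,0],"turn":0,"gripper":0.7},{"offset":[0,-6,0],"turn":0,"gripper":0.7}]' 4
```

```text
time_s: 4.0
ee_pos: [557.8, 303.4, 40.8]
tool_rot: [0.037, 0.999, -0.0, 0.0]
ft_force: [-0.9, -3.5, 4.4]
opening: 68.1
grasp_force: 4.0
time_s: 4.42
ee_pos: [558.0, 299.2, 40.9]
tool_rot: [0.037, 0.999, 0.002, 0.001]
ft_force: [-0.1, 3.7, 2.7]
opening: 67.9
grasp_force: 4.0
```

Gripped at 68 mm, so it is the spare. Sliding now.

```bash
python3 -m crank '[{"offset":[1,-8,0],"turn":0,"gripper":0.7},{"offset":[2,-18,0],"turn":0,"gripper":0.7},{"offset":[3,-28,0],"turn":0,"gripper":0.7},{"offset":[4,-38,0],"turn":0,"gripper":0.7},{"offset":[5,-48,0],"turn":0,"gripper":0.7}]'
python3 -m crank '[{"offset":[1,-10,0],"turn":0,"gripper":0.7},{"offset":[2,-20,0],"turn":0,"gripper":0.7},{"offset":[3,-30,0],"turn":0,"gripper":0.7},{"offset":[4,-40,0],"turn":0,"gripper":0.7},{"offset":[5,-50,0],"turn":0,"gripper":0.7}]'
python3 - <<'E'
from h import *
f=spots("side",["spare"]);save(f,"side2.png"); spots("top",["spare"])
E
```

```text
time_s: 4.83
ee_pos: [562.9, 249.4, 40.8]
tool_rot: [0.037, 0.999, 0.001, 0.0]
ft_force: [-1.5, 5.8, 5.2]
opening: 67.9
grasp_force: 4.0
time_s: 5.25
ee_pos: [567.8, 199.2, 40.7]
tool_rot: [0.037, 0.999, 0.001, 0.0]
ft_force: [-0.5, 4.9, 5.7]
opening: 68.0
grasp_force: 4.0
side spare 0.79 [564. 199.  -0.]
side spare 0.76 [474. 408.  -4.]
side spare 0.66 [436. 305.   4.]
top spare 0.57 [477. 407.   2.]
top spare 0.57 [685. 122.  18.]
top spare 0.4 [573. 194.   4.]
```

View pics/side2.png

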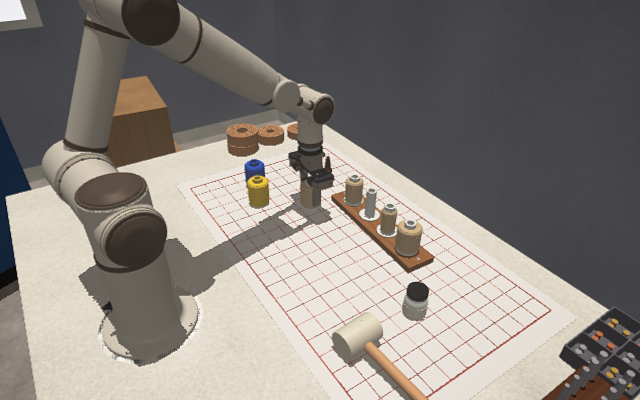

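The side view shows the spare upright between the fingers at (311,193) and moving with them. Continuing to (584,37).

```bash
python3 -m crank '[{"offset":[1,-11,0],"turn":0,"gripper":0.7},{"offset":[2,-22,0],"turn":0,"gripper":0.7},{"offset":[3,-33,0],"turn":0,"gripper":0.7},{"offset":[4,-44,0],"turn":0,"gripper":0.7},{"offset":[5,-55,0],"turn":0,"gripper":0.7}]'
python3 -m crank '[{"offset":[1,-11,0],"turn":0,"gripper":0.7},{"offset":[2,-22,0],"turn":0,"gripper":0.7},{"offset":[3,-33,0],"turn":0,"gripper":0.7},{"offset":[4,-44,0],"turn":0,"gripper":0.7},{"offset":[5,-55,0],"turn":0,"gripper":0.7}]'
python3 -m crank '[{"offset":[1,-11,0],"turn":0,"gripper":0.7},{"offset":[2,-22,0],"turn":0,"gripper":0.7},{"offset":[4,-33,0],"turn":0,"gripper":0.7},{"offset":[5,-44,0],"turn":0,"gripper":0.7},{"offset":[6,-51,0],"turn":0,"gripper":0.7}]'
python3 - <<'E'
from h import *
f=spots("side",["spare","core","core_top"]);save(f,"side3.png"); save(spots("top",["spare","core","core_top"]),"top3.png")
print(read_state()["ee_pos"])
E
```

```text
time_s: 5.87
ee_pos: [572.5, 144.1, 40.6]
tool_rot: [0.037, 0.999, 0.001, 0.0]
ft_force: [-1.2, 5.6, 5.6]
opening: 67.9
grasp_force: 4.0
time_s: 6.28
ee_pos: [577.3, 89.1, 40.5]
tool_rot: [0.037, 0.999, 0.001, -0.0]
ft_force: [-0.6, 6.9, 5.6]
opening: 68.1
grasp_force: 4.0
time_s: 6.7
ee_pos: [583.0, 37.7, 40.4]
tool_rot: [0.038, 0.999, 0.001, -0.0]
ft_force: [-0.6, 6.6, 6.7]
opening: 67.8
grasp_force: 4.0
side spare 0.9 [439. 310.   3.]
side spare 0.83 [581.  42.  -6.]
side spare 0.57 [475. 407.  -1.]
side core 0.62 [678.  34.  18.]
side core_top 0.53 [678.  29. 114.]
top spare 0.77 [472. 406.   1.]
top spare 0.74 [437. 309.   1.]
top core 0.16 [668. -61.  17.]
[583.27902693  36.7878785   40.38701676]
```

View pics/side3.png

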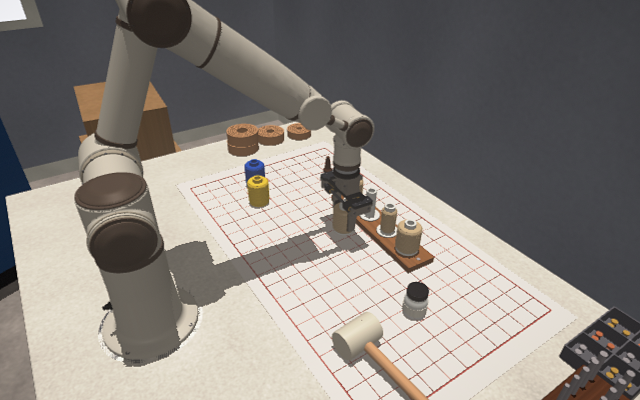

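The side view shows the spare upright at (345,215), directly in front of the core at (371,205). Releasing and rising.

```bash
python3 -m crank '[{"offset":[0,0,0],"turn":0,"gripper":0.8},{"offset":[0,0,0],"turn":0,"gripper":0.9},{"offset":[0,0,0],"turn":0,"gripper":1},{"offset":[0,0,0],"turn":0,"gripper":1},{"offset":[0,0,0],"turn":0,"gripper":1}]'
python3 -m crank '[{"offset":[0,0,5],"turn":0,"gripper":1},{"offset":[0,0,15],"turn":0,"gripper":1},{"offset":[0,0,35],"turn":0,"gripper":1},{"offset":[0,0,60],"turn":0,"gripper":1},{"offset":[0,0,90],"turn":0,"gripper":1}]'
python3 -m crank '[{"offset":[0,0,30],"turn":0,"gripper":1},{"offset":[0,0,60],"turn":0,"gripper":1},{"offset":[0,0,80],"turn":0,"gripper":1},{"offset":[0,0,90],"turn":0,"gripper":1},{"offset":[0,0,90],"turn":0,"gripper":1}]'
python3 - <<'E'
from h import *
f=spots("side",["spare","core","core_top"]);save(f,"side4.png"); save(spots("top",["spare","core","core_top"]),"top4.png")
print(read_state()["ee_pos"])
E
```

```text
time_s: 7.52
ee_pos: [583.1, 39.0, 39.9]
tool_rot: [0.037, 0.999, 0.0, -0.0]
ft_force: [0.0, 0.0, 0.2]
opening: 92.0
grasp_force: 0.0
time_s: 7.93
ee_pos: [582.5, 39.0, 130.9]
tool_rot: [0.037, 0.999, 0.0, -0.001]
ft_force: [1.2, 0.3, 0.9]
opening: 92.2
grasp_force: 0.0
time_s: 8.35
ee_pos: [585.1, 38.7, 224.0]
tool_rot: [0.037, 0.999, -0.0, 0.003]
ft_force: [0.0, -0.6, 0.6]
opening: 91.8
grasp_force: 0.0
side spare 0.96 [438. 307.   4.]
side spare 0.95 [580.  36.  -1.]
side spare 0.68 [474. 407.  -3.]
side core 0.66 [680.  32.  22.]
side core 0.16 [582.  39.  -2.]
side core 0.16 [681. 123.  24.]
side core_top 0.75 [678.  31. 114.]
side core_top 0.62 [ 541. -316.    4.]
top spare 0.94 [438. 305.   2.]
top spare 0.84 [475. 407.  -2.]
[582.8677821   38.9257962  218.96824773]
```

View pics/side4.png

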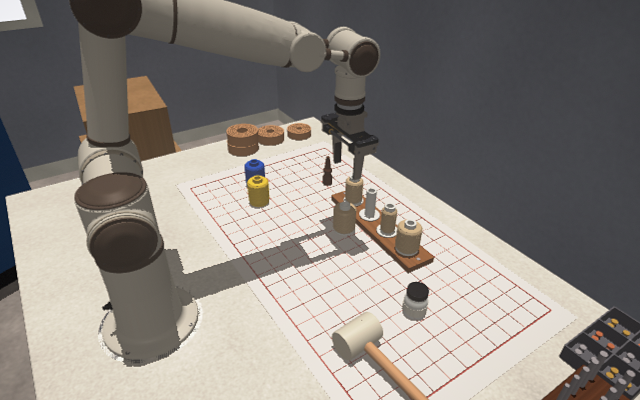

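The side view shows the spare at (345,217) standing free and upright in front of the core at (371,203). That is about 97 mm in front of the core's axis and in line with it. Next I'll close the fingers, go over the core, then descend.

```bash
python3 -m crank '[{"offset":[20,-1,0],"turn":0,"gripper":0},{"offset":[40,-3,0],"turn":0,"gripper":0},{"offset":[65,-5,0],"turn":0,"gripper":0},{"offset":[85,-6,0],"turn":0,"gripper":0},{"offset":[95,-7,0],"turn":0,"gripper":0}]'
python3 -m crank '[{"offset":[0,0,0],"turn":0,"gripper":0},{"offset":[0,0,0],"turn":0,"gripper":0},{"offset":[0,0,0],"turn":0,"gripper":0},{"offset":[0,0,0],"turn":0,"gripper":0},{"offset":[0,0,0],"turn":0,"gripper":0}]'
python3 -m crank '[{"offset":[0,0,-15],"turn":0,"gripper":0},{"offset":[0,0,-30],"turn":0,"gripper":0},{"offset":[0,0,-45],"turn":0,"gripper":0},{"offset":[0,0,-58],"turn":0,"gripper":0},{"offset":[0,0,-65],"turn":0,"gripper":0}]'
for i in 1 2 3 4 5 6; do python3 -m crank '[{"offset":[0,0,0],"turn":0,"gripper":0},{"offset":[0,0,0],"turn":0,"gripper":0},{"offset":[0,0,0],"turn":0,"gripper":0},{"offset":[0,0,0],"turn":0,"gripper":0},{"offset":[0,0,0],"turn":0,"gripper":0}]' | head -2; done
python3 - <<'E'
from h import *
f=spots("side",["spare","core","core_top"]);save(f,"side5.png"); save(spots("top",["spare"]),"top5.png")
s=read_state(); print(s["ee_pos"],s["ft_force"],s["opening"])
E
```

```text
time_s: 9.17
ee_pos: [680.0, 31.6, 219.3]
tool_rot: [0.037, 0.999, 0.0, -0.0]
ft_force: [-0.6, 0.1, 1.5]
opening: 60.9
grasp_force: 0.0
time_s: 9.58
ee_pos: [677.9, 32.0, 220.5]
tool_rot: [0.037, 0.999, 0.0, -0.0]
ft_force: [-0.4, -0.4, -0.1]
opening: 27.4
grasp_force: 0.0
time_s: 10.0
ee_pos: [677.3, 32.0, 153.3]
tool_rot: [0.037, 0.999, 0.0, -0.001]
ft_force: [-0.1, 0.1, -0.9]
opening: 0.5
grasp_force: 0.0
time_s: 10.42
ee_pos: [679.1, 31.8, 156.4]
time_s: 10.83
ee_pos: [678.5, 31.9, 155.3]
time_s: 11.25
ee_pos: [678.5, 31.9, 155.3]
time_s: 11.67
ee_pos: [678.5, 31.9, 155.3]
time_s: 12.08
ee_pos: [678.5, 31.9, 155.3]
time_s: 12.5
ee_pos: [678.5, 31.9, 155.3]
side spare 0.82 [439. 308.   6.]
side spare 0.75 [476. 408.  -1.]
side spare 0.21 [680. 120.  24.]
side core 0.75 [681.  34.  19.]
side core_top 0.94 [678.  31. 116.]
side core_top 0.5 [677. -10.  -1.]
top spare 0.87 [436. 303.   3.]
top spare 0.64 [474. 406.  -2.]
top spare 0.23 [673. -14.   1.]
[678.46700053  31.86368159 155.29324645] [0.41063052 0.03842472 0.29146104] 0.5192979619287398
```

View pics/side5.png

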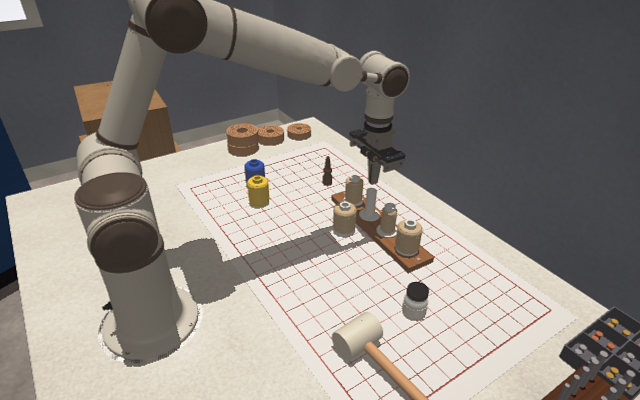

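View pics/top5.png

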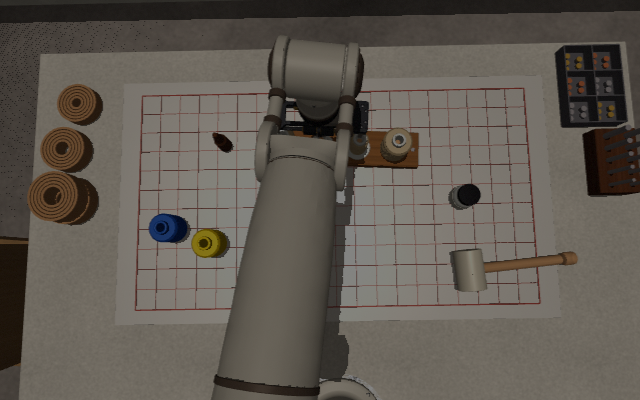

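The side view shows the shut fingertips just above the core, with tips at about (374,182) and the core's top at (371,190). The spare stands upright in front at (344,218). In the top view the jar, maul, slicker and blue/yellow spools have not moved. The tool has held there for over 2.5 s.

```bash
python3 -c "
from plant import *
print(hand_in())"
```

```text
the job is handed in; nothing more can be done
None
```

The job is handed in: the spare stands upright about 97 mm in front of the bare core's axis, roughly 16 mm off the rack's front edge, and the shut fingertips are still pointing about 24 mm above the core's top after more than 2 s; the hand-in returned no verdict.

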